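Line up weld backing tabs on a jig rail and latch the clamps

TASK

Lay the straightedge flat on the plate with its long edge flush against the near face of the steel rail, about the middle of the rail so that its whole length bears on it. Then lay every grey backing tab on the plate in a row with its long edge flush against the free long edge of the straightedge, none sticking out past its ends. Last of all press down both blue latch-box covers until they snap and stay shut, with everything still flush; leave the other loose things where they are.

Things in the scene. Friction and masses are not known exactly. Their poses are not given: they have to be found in the camera images.
- fixture: fixed steel rail between two blue latch boxes, in mm: rail 290 long (y -145..145), 50 wide (x 0..50), 40 high; origin on the plate at the foot of its near face (plane x = 0, towards the robot), mid length; x away from the robot, y left along the rail, z up. Boxes at y 147..243 and -243..-147, x 0..105, 56 high without cover, clamp jaws inside
- straightedge: loose aluminium straightedge with tick marks on top: plain bar 240 mm long (its y) x 36 mm wide (its x) x 16 mm high, 0.4 kg; origin at the centre of its underside, same both ways round
- tab1: loose grey ceramic backing tab with a dark groove along top and bottom, either side up: bar 60 mm long (its y) x 36 mm wide (its x) x 16 mm high, 90 g; origin at its centre, 8 mm above the plate; may be absent in a run (None)
- tab2: loose grey ceramic backing tab with a dark groove along top and bottom, either side up: bar 60 mm long (its y) x 36 mm wide (its x) x 16 mm high, 90 g; origin at its centre, 8 mm above the plate; may be absent in a run (None)
- tab3: loose grey ceramic backing tab with a dark groove along top and bottom, either side up: bar 60 mm long (its y) x 36 mm wide (its x) x 16 mm high, 90 g; origin at its centre, 8 mm above the plate; may be absent in a run (None)
- cover_left (a joint): angle of the blue cover of the left (+y) box, hinged along y at the far top edge (fixture x = 103, z = 56 mm); 0 shut, grows as it opens up to 1.2 rad. Stiff hinge, stays where left; a sprung ball catch holds it shut in the last 0.05 rad. Plate 105 mm hinge to near edge, 95 wide, 8 thick; about 10 N near the free edge shuts it
- cover_left_pad (a point): middle of the top of the black rubber press pad (30 x 50 mm) on the left cover, 83 mm from the hinge; moves with the cover; when shut it is at fixture x = 20 mm, 67 mm above the plate
- cover_right (a joint): angle of the blue cover of the right (-y) box, hinged along y at the far top edge (fixture x = 103, z = 56 mm); 0 shut, grows as it opens up to 1.2 rad. Stiff hinge, stays where left; a sprung ball catch holds it shut in the last 0.05 rad. Plate 105 mm hinge to near edge, 95 wide, 8 thick; about 10 N near the free edge shuts it
- cover_right_pad (a point): middle of the top of the black rubber press pad (30 x 50 mm) on the right cover, 83 mm from the hinge; moves with the cover; when shut it is at fixture x = 20 mm, 67 mm above the plate
- hitch_pin: bystander: bent steel hitch pin, 16 mm round bar, 120 mm leg along its x with a 50 mm leg at its end, lying flat; origin under the middle of the long leg; leave alone
- lamp_bracket: bystander: red painted steel angle bracket, foot 60 x 110 mm, upright flange 54 mm high; origin under the middle of the foot; leave alone
- grab_handle: bystander: stainless grab handle of 16 mm bar with two 40 x 30 mm end plates, 200 mm over all along its y, lying flat, 30 mm high; leave alone
- brass_nut: bystander: large six-sided brass nut, 64 mm over the corners, 26 mm high; origin under its centre; leave alone
Mind the look-alikes: they are no part of the job. What is shaped like the tab3 but purple or turquoise is not meant.

How it is judged:
By the outcome, as a careful person would: the job done as asked, in the order asked, and still so for the second after the job is handed in, with the robot touching nothing.
Of tab1, tab2, tab3 only 2 to 3 are there at a start; the rules pass over those that are not, and their reading is None.
At some moment in a run one of tab1, tab2, tab3 may be knocked a few centimetres aside while the robot is not near it.
Once in a run the grip may slacken for a moment while it holds something.
It also fails if it takes over 210 s, if anything falls off the work surface, if the arm or the gripper's body presses on something with over 40 N, if the wrist force passes 120 N, or if a joint passes its speed limit or range.

ROBOT

A 7-joint arm with a two-finger parallel gripper is mounted at the origin on the work surface. World frame = base frame: x ahead of the robot, y to its left, z up, the work surface at z = 0. Lengths are in m, angles in rad, forces in N, time in s.
With the tool pointing down it reaches from about 0.425 to 0.95 m from the base axis. Payload 4.7 kg.
Tool frame: the origin (TCP) lies at the very end of the fingers, on their centre line; the grasp point (between the pads) lies 19 mm behind it; z points along the fingers, y is the line along which they close (so a half turn about z gives the same grasp; the last joint's range is limited). The gripper opens to 85 mm and grips with 20 to 120 N. Pads are 22 mm wide; open, the fingers measure 114 mm over their backs; the gripper's body (76 mm by 85 mm) begins 54 mm behind the grasp point. The pads swing forward as they close: fully open they stand 13 mm farther back than shut.
Start: joints at [1.203, 0.469, -0.049, 1.532, 0.024, 1.141, -0.082], TCP at [0.224, -0.637, 0.231] pointing down, gripper open.
Joint ranges: [-2.59, 2.59], [-0.33, 1.99], [-1.39, 1.29], [0.1, 2.45], [-1.04, 4.18], [0.21, 1.99], [-2.66, 2.66]. Speed limits (rad/s): [2.57, 2.57, 3.14, 3.14, 3.14, 3.14, 3.14].

INTERFACE

Orientations are given as [roll, pitch, yaw] about the fixed x, y, z axes, in that order (R = Rz(yaw) Ry(pitch) Rx(roll)).
In Python, from plant import observe, read_camera, camera_params, sign_off gives the robot as it stands. The module is installed in compiled form; this text tells all that it offers.
- The arm moves only by the tool carry_out, never from a script. Its argument "series" is a list of rows, each a list of 3 entries, a list of its own where there are three numbers: the opening, from 0 (shut) to 1 (fully open), then the shift along the tool's x, y, z normalised to -1 to 1, where 1 is 0.06 m, then the turn about the tool's z normalised to -1 to 1, where 1 is 10 degrees. In form: [[gripper, [dx, dy, dz], roll], ...]. A call has 1 to 20 rows; each row shifts and turns the commanded pose from where the row before left it, along the tool's axes as they then stand; what a row does not reach is not made up. A row lasts 1/8 s, in which the tool goes at most 62.5 mm and 10.7 degrees, less where a joint would pass 70% of its speed; a pose out of reach is approached as far as the arm can. A call with a number of a shift or a turn outside -1 to 1 is refused whole. A call with a gripper value outside its range is refused whole. The fingers move at their own pace and stop on an object; "force" is the grip in N (left out, the last holds). Time passes only in rows, so rows that do not move let the fingers close. It gives the time, the measured TCP pose, the force, the opening and the grip force at its end, in the units of the state.
- observe(): the state, without advancing time (a new reading comes with each control period).
- read_camera(name): name is "side" or "top" or "wrist"; returns the picture (384x512x3 uint8, red, green, blue); there is no depth.
- camera_params(name): a dict with "intrinsics" (3x3 intrinsics, pixels), "cam_to_world" (4x4, takes a point from camera to world coordinates). Camera axes: x right, y down, z forward; pixel columns grow to the right and rows downward; lengths in m; the calibration is good to about 2 mm. A picture is of the moment at which its call begins: read the wrist's pose just before it. camera_params takes no time and is no camera call; for the wrist camera it gives the pose at the moment of the call.
- sign_off(): hands the job in; it is judged then, once.
The state is a dict: "clock": time; "joint_positions": joint angles; "joint_vel": joint speeds; "tau": joint torques, N m; "tool_pos": TCP position; "orientation": TCP orientation; "ft_force": force on the tool from outside, world axes, zero at the start; "ft_torque": the same for the moment, N m; "gripper_width": finger opening in m; "grasp_force": force on a finger pad.
Only numpy, scipy, OpenCV 4.12 (cv2) and the standard library are available. Lean on these libraries where they do the work, as an engineer would, in place of code of your own. Each camera call takes 0.05 s, during which the arm holds its last target. There are 200 camera calls.

## Working session

There is one attempt and no reset: what is moved stays moved. The work goes in short steps, Python scripts to look and compute and a tool call to move; the robot and the scene stay as the last step left them, time stands still between calls to the robot, and variables do not carry over. Pictures are saved under pics/ and viewed, at most 14 in all, crops included, and the job is handed in when it is done.

Besides the shell and the picture viewer there is one more tool, called after "Call:" as a command line: name --argument value ..., lists and objects as JSON in quotes. carry_out: Moves the arm, as the interface text tells. Its arguments: {"type":"object","properties":{"series":{"type":"array"},"force":{"type":"number"}},"required":["series"]}

```bash
mkdir -p pics; ls; python3 - <<'E'
from plant import *
import cv2,numpy as np
np.set_printoptions(precision=4,suppress=True)
print(observe())
for n in("top","side"):
    im=read_camera(n); cv2.imwrite(f"pics/{n}0.png",cv2.resize(im[:,:,::-1],(800,600),interpolation=cv2.INTER_CUBIC)); np.save(f"{n}0.npy",im)
    print(n,camera_params(n))
print(camera_params("wrist"))
E
```

```text
pics
{'clock': 0.0, 'joint_positions': array([ 1.2031,  0.4695, -0.0486,  1.5337,  0.0241,  1.141 , -0.0823]), 'joint_vel': array([ 0.0002, -0.0003,  0.0009, -0.0003,  0.0004,  0.0008,  0.0001]), 'tau': array([ -0.0003, -51.0308,  -0.0467, -23.7716,   0.0107,   0.0075,
        -0.    ]), 'tool_pos': array([ 0.2242, -0.6361,  0.2302]), 'orientation': array([-3.1396,  0.0001,  0.3389]), 'ft_force': array([-0.2143,  0.385 ,  0.542 ]), 'ft_torque': array([0.0258, 0.0401, 0.0195]), 'grasp_force': 0.0, 'gripper_width': 0.08568681515056309}
top {'intrinsics': array([[378.9464,   0.    , 257.0917],
       [  0.    , 378.9464, 193.5692],
       [  0.    ,   0.    ,   1.    ]]), 'cam_to_world': array([[-0.002 , -0.9896,  0.1441,  0.3515],
       [-1.    ,  0.0032,  0.0085,  0.0081],
       [-0.0089, -0.1441, -0.9895,  1.2139],
       [ 0.    ,  0.    ,  0.    ,  1.    ]])}
side {'intrinsics': array([[425.0007,   0.    , 251.2394],
       [  0.    , 425.0007, 190.3508],
       [  0.    ,   0.    ,   1.    ]]), 'cam_to_world': array([[ 0.993 , -0.0794,  0.0873,  0.3961],
       [-0.1178, -0.7118,  0.6924, -1.0936],
       [ 0.0071, -0.6979, -0.7162,  1.2284],
       [ 0.    ,  0.    ,  0.    ,  1.    ]])}
{'intrinsics': array([[343.7042,   0.    , 248.1865],
       [  0.    , 343.7042, 190.8816],
       [  0.    ,   0.    ,   1.    ]]), 'cam_to_world': array([[ 0.3326, -0.8948, -0.298 ,  0.3003],
       [-0.9431, -0.3163, -0.1029, -0.6105],
       [-0.0021,  0.3152, -0.949 ,  0.3733],
       [ 0.    ,  0.    ,  0.    ,  1.    ]])}
```

View pics/top0.png

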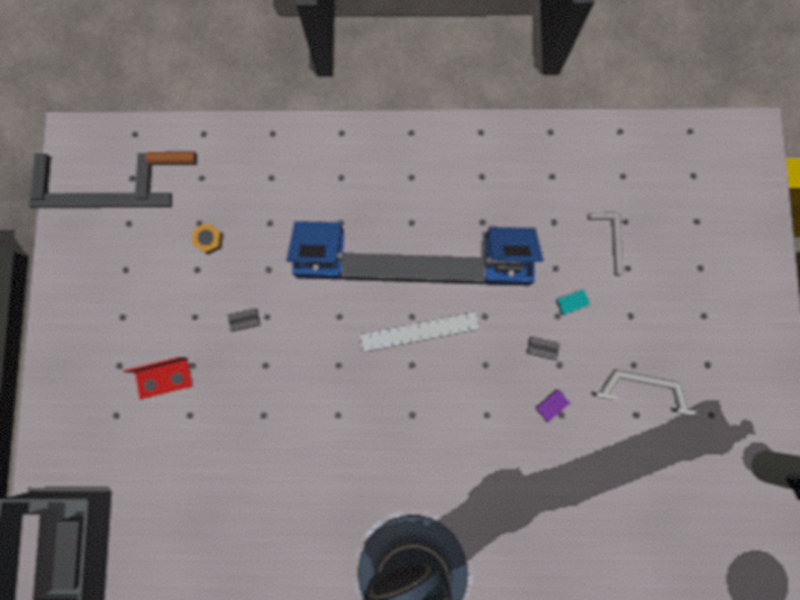

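View pics/side0.png

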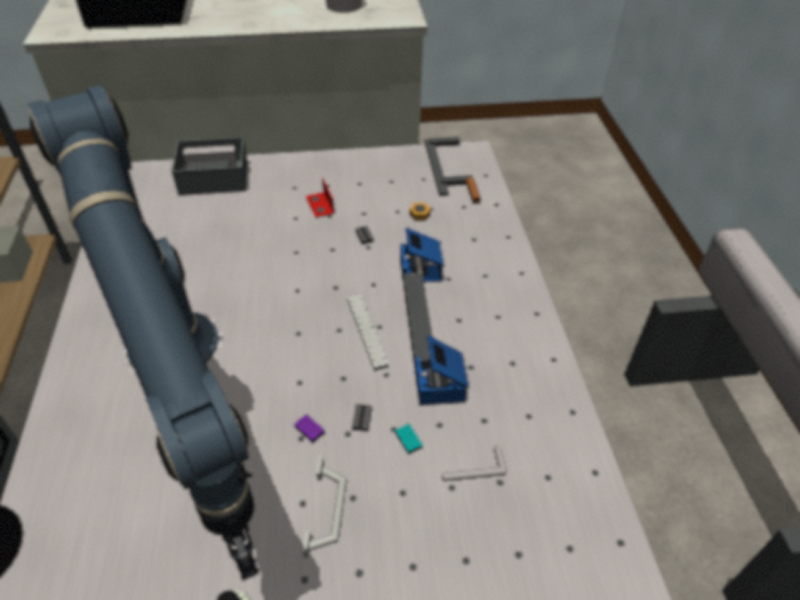

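Top (800x600 view): straightedge at (420,331), grey grooved tabs at (244,320) and (543,348), rail (413,268), covers at (316,243)/(513,243); purple (552,405) and turquoise (573,301) are look-alikes. A third tab isn't seen (unless it is under the arm).

```bash
cat > h.py <<'E'
from plant import *
import cv2,numpy as np
np.set_printoptions(precision=4,suppress=True)
def cast(P,uv,z):
    K,T=P["intrinsics"],P["cam_to_world"]
    uv=np.atleast_2d(uv).astype(float)
    d=np.c_[uv,np.ones(len(uv))]@np.linalg.inv(K).T@T[:3,:3].T
    return (T[:3,3]+d*((z-T[2,3])/d[:,2])[:,None])[:,:2]
def proj(P,X):
    K,T=P["intrinsics"],P["cam_to_world"]
    c=(np.atleast_2d(X)-T[:3,3])@T[:3,:3]
    return (c@K.T)[:,:2]/c[:,2:]
def rect(P,mask,z):
    """contours -> world rects: centre, long yaw (mod pi), long, short"""
    out=[]
    for c in cv2.findContours(mask.astype(np.uint8),cv2.RETR_EXTERNAL,cv2.CHAIN_APPROX_NONE)[0]:
        if len(c)<12: continue
        w=cast(P,c[:,0],z).astype(np.float32)
        b=cv2.boxPoints(cv2.minAreaRect(w*1000))/1000
        e1,e2=b[1]-b[0],b[2]-b[1]
        if np.hypot(*e1)<np.hypot(*e2): e1,e2=e2,e1
        out.append((b.mean(0),np.arctan2(e1[1],e1[0])%np.pi,np.hypot(*e1),np.hypot(*e2),c[:,0].mean(0)))
    return out
def tool(o,d):  # world xy -> tool axes
    y=o["orientation"][2]; c,s=np.cos(y),np.sin(y)
    return np.array([c*d[0]+s*d[1], s*d[0]-c*d[1]])
E
python3 - <<'E'
from h import *
P=camera_params("top"); im=np.load("top0.npy"); hsv=cv2.cvtColor(im,cv2.COLOR_RGB2HSV)
H,S,V=cv2.split(hsv)
for n,m,z in(("dark",(V<120)&(S<60),.016),("white",(V>175)&(S<40),.016),("blue",(H>100)&(H<125)&(S>120),.06),("purple",(H>125)&(H<160)&(S>80),.016)):
    print(n)
    for r in rect(P,m,z):
        if .03<r[2]<.6: print(r[4],r[0],"yaw",round(float(r[1]),3),r[2],r[3])
print(im[205:209,150:164].mean(2)); print(im[213,230:300].mean(1).astype(int)); print(im[150:200,265].mean(1).astype(int))
E
```

```text
dark
[483.8571 370.1696] [ 0.0003 -0.656 ] yaw 1.572 0.114533655 0.087493725
[497.3167 300.5083] [ 0.1958 -0.7053] yaw 1.245 0.12268255 0.08373082
[349.2593 254.0741] [ 0.3344 -0.2682] yaw 2.252 0.053618886 0.0028552464
[431.6053 255.7895] [ 0.3298 -0.5223] yaw 0.005 0.046099413 0.016572338
[388.5862 243.2414] [ 0.3683 -0.3924] yaw 2.515 0.052861106 0.005060297
[346.6786 222.4107] [ 0.433  -0.2652] yaw 1.347 0.06255576 0.037178162
[155.7818 204.4364] [0.4917 0.3411] yaw 1.798 0.063452065 0.037359707
[203.3571 169.25  ] [0.6051 0.1913] yaw 1.567 0.04203507 0.009879841
[330.3143 160.0571] [ 0.6348 -0.2189] yaw 1.567 0.048375335 0.0132313315
[199.4722 160.4444] [0.6365 0.2063] yaw 1.567 0.045473155 0.019909305
[509.962  169.4304] [ 0.6001 -0.7906] yaw 3.045 0.12383775 0.009580903
[139.1389 156.9722] [0.6478 0.4022] yaw 2.524 0.053019606 0.015775139
[274.1919 172.0853] [ 0.6293 -0.0068] yaw 1.533 0.491705 0.12286536
[389.6571 152.6   ] [ 0.6531 -0.4146] yaw 0.399 0.13919777 0.04770349
[508.      91.7647] [ 0.8643 -0.8082] yaw 3.044 0.054458044 0.026107013
[312.2794  63.8971] [ 0.961  -0.
[... 1071 characters left out ...]
6.     84.6667 94.     94.6667 94.     97.3333 91.
  93.3333 95.6667 91.3333 89.     89.    ]
 [91.6667 92.3333 95.3333 91.3333 95.3333 94.6667 90.6667 90.3333 88.3333
  88.     91.3333 91.6667 86.6667 90.    ]]
[153 147 142 149 158 167 164 160 169 176 182 176 169 166 175 182 178 177
 177 177 179 181 181 180 175 178 178 178 179 178 178 180 177 176 177 177
 179 177 177 175 176 176 178 178 173 174 175 178 178 176 174 165 162 173
 175 172 165 154 152 162 152 143 143 144 148 148 147 142 147 156]
[149 151 150 151 149 150 149 149 148 150 151 152 142 114  91  81  83  83
  83  85  86  82  82  85  81  86  84  78  61  55  94 136 149 152 151 151
 151 150 150 149 154 146 148 150 150 153 149 150 150 151]
```

Call:
carry_out --series '[[1,[0.69,-0.67,-0.07],0],[1,[0.69,-0.67,-0.07],0],[1,[0.69,-0.67,-0.07],0],[1,[0.69,-0.67,-0.07],0],[1,[0.69,-0.67,-0.07],0],[1,[0.69,-0.67,-0.07],0],[1,[0.69,-0.67,-0.07],0],[1,[0.69,-0.67,-0.07],0],[1,[0.69,-0.67,-0.07],0],[1,[0.69,-0.67,-0.07],0],[1,[0.69,-0.67,-0.07],0],[1,[0.69,-0.67,-0.07],0],[1,[0,0,0],-1],[1,[0,0,0],-1],[1,[0,0,0],-1],[1,[0,0,0],-1],[1,[0,0,0],-1],[1,[0,0,0],-1],[1,[0,0,0],-1],[1,[0,0,0],0]]' --force 40

```text
clock: 2.6
tool_pos: [0.5323, -0.0167, 0.2813]
orientation: [-3.141, -0.0, 1.558]
ft_force: [-0.3, -0.6, 0.5]
gripper_width: 0.0852
grasp_force: 0.0
```

```bash
python3 - <<'E'
from h import *
o=observe(); print(o["clock"],o["tool_pos"],o["orientation"],o["joint_positions"])
P=camera_params("wrist"); im=read_camera("wrist"); np.save("w1.npy",im); np.save("w1P.npy",P)
cv2.imwrite("pics/w1.png",im[:,:,::-1])
t=read_camera("top");cv2.imwrite("pics/t1.png",t[200:,230:,::-1])
E
```

```text
2.6 [ 0.5323 -0.0167  0.2813] [-3.1407 -0.0001  1.5583] [ 0.4852  0.2533 -0.6393  1.7774  0.1632  1.165  -0.2162]
```

View pics/w1.png

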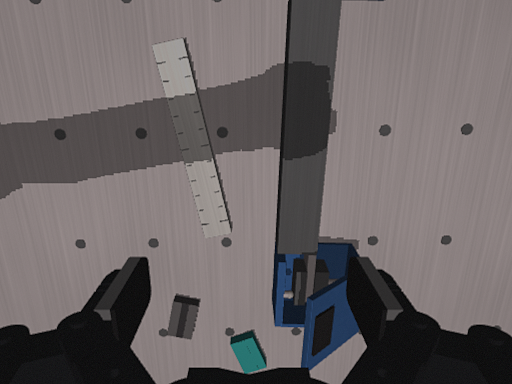

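View pics/t1.png

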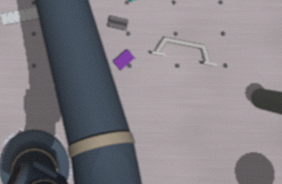

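Wrist view: straightedge corners about (153,44),(183,38),(231,232),(206,237); rail's near edge runs (291,0)→(276,255); right box with open cover at (320,300); right tab (184,316). The second top crop shows no third tab under the start arm pose: two tabs present.

```bash
python3 - <<'E'
from h import *
P=np.load("w1P.npy",allow_pickle=True).item(); im=np.load("w1.npy"); g=cv2.cvtColor(im,cv2.COLOR_RGB2GRAY).astype(float)
for r in(20,200,230): print(r,g[r,268:304].astype(int))
foot=[];top=[]
for r in list(range(5,55))+list(range(190,245)):
    s=cv2.GaussianBlur(g[r:r+1],(5,1),0)[0]; d=np.diff(s)
    i=268+np.argmin(d[268:298]); foot.append((i+.5,r))
    j=i+2+np.argmax(d[i+2:i+14]); top.append((j+.5,r))
for n,pts,z in(("foot",foot,0),("top",top,.04)):
    w=cast(P,pts,z); 
    vx,vy,x0,y0=cv2.fitLine(w.astype(np.float32),cv2.DIST_HUBER,0,.0005,.001).ravel()
    print(n,"yaw",np.arctan2(vy,vx)%np.pi,"x at y=0",x0-vx/vy*y0, "res",np.std((w[:,0]-x0)*vy-(w[:,1]-y0)*vx))
m=(im.min(2)>0)&(g>0)
hsv=cv2.cvtColor(im,cv2.COLOR_RGB2HSV)
# straightedge: greenish-white: compare R-G
print(im[60,175],im[60,120],im[130,190],im[130,120],im[215,215])
q=im[:,:,1].astype(int)-im[:,:,0].astype(int)
m=((q>=0)&(g>90))|((q>=0)&(g>55)&(np.arange(384)[:,None]>60)&(np.arange(384)[:,None]<190))
m[:, 250:]=0; m[:,:140]=0; m[260:]=0
m=cv2.morphologyEx(m.astype(np.uint8),cv2.MORPH_CLOSE,np.ones((5,5)))
for r in rect(P,m,.016): print("se",r)
# tab
m=(g<110)*1; m[:280]=0;m[345:]=0;m[:,:155]=0;m[:,215:]=0
m=cv2.morphologyEx(m.astype(np.uint8),cv2.MORPH_OPEN,np.ones((7,7)))
for r in rect(P,m,.016): print("tab",r)
# right box blue extents near side, z=.056
for r in (260,280,300,320): print(r,im[r,266:284].tolist()[::3])
E
```

```text
20 [134 132 128 130 135 132 131 131 131 131 130 134 135 129 130 131 132 139
 128   7  21  18  42  73  73  72  72  72  72  72  72  73  71  70  71  71]
200 [135 134 136 139 140 139 133 140 130  65  15  15  43  74  71  70  70  72
  72  70  71  69  71  69  70  69  70  72  72  70  71  74  72  73  71  72]
230 [136 135 137 140 139 138 143 131   8  17  46  72  71  69  68  70  69  70
  69  68  71  70  70  70  70  71  68  70  71  72  71  72  71  69  68  69]
foot yaw 1.5352466 x at y=0 0.5719847 res 0.0003704207095574343
top yaw 1.5365033 x at y=0 0.57186496 res 0.00032067289589204326
[160 156 152] [136 126 127] [93 89 87] [84 78 78] [152 145 142]
tab (array([ 0.4364, -0.2598], dtype=float32), np.float32(1.3384162), np.float32(0.073778), np.float32(0.038036607), array([183.1654, 316.2047]))
260 [[148, 136, 137], [142, 132, 131], [149, 137, 137], [10, 21, 36], [15, 25, 36], [18, 26, 39]]
280 [[143, 133, 133], [140, 128, 129], [133, 122, 121], [14, 23, 37], [44, 75, 119], [42, 70, 111]]
300 [[140, 130, 130], [141, 130, 130], [29, 33, 44], [20, 29, 44], [42, 70, 110], [41, 70, 109]]
320 [[137, 128, 127], [140, 130, 130], [141, 131, 129], [26, 50, 83], [41, 67, 106], [43, 74, 115]]
```

```bash
python3 - <<'E'
from h import *
P=np.load("w1P.npy",allow_pickle=True).item()
c=cast(P,[(153,45),(183,38),(231,232),(206,237.5)],.016); print(c, "ctr",c.mean(0))
a=(c[0]+c[1]-c[2]-c[3])/2; print("len,yaw",np.hypot(*a),np.arctan2(a[1],a[0]), "wid",np.hypot(*(c[1]-c[0])),np.hypot(*(c[2]-c[3])))
print("rail end",cast(P,[(277,255),(318,256)],.04))
print("box near end corner",cast(P,[(275,326)],.056))
E
```

```text
[[ 0.4289  0.0975]
 [ 0.4623  0.1042]
 [ 0.5081 -0.1286]
 [ 0.4752 -0.1361]] ctr [ 0.4686 -0.0157]
len,yaw 0.2377301064759287 1.765665289384399 wid 0.03406172089910146 0.03383828664074301
rail end [[ 0.5665 -0.1498]
 [ 0.6181 -0.1518]]
box near end corner [[ 0.564  -0.2446]]
```

Call:
carry_out --series '[[1,[0,-0.53,0.5],-0.6],[1,[0,-0.53,0.5],-0.6],[1,[0,0,0.8],0],[1,[0,0,0.8],0],[1,[0,0,0.8],0],[1,[0,0,0.6],0],[1,[0,0,0.3],0],[1,[0,0,0.2],0],[1,[0,0,0.05],0],[1,[0,0,0],0]]'

```text
clock: 3.95
tool_pos: [0.4696, -0.0192, 0.0092]
orientation: [3.141, 0.0, 1.77]
ft_force: [0.8, -0.2, 0.5]
gripper_width: 0.0853
grasp_force: 0.0
```

```bash
python3 - <<'E'
from h import *
P=camera_params("wrist"); im=read_camera("wrist"); cv2.imwrite("pics/w2.png",im[:,:,::-1])
E
```

```text
(no output)
```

View pics/w2.png

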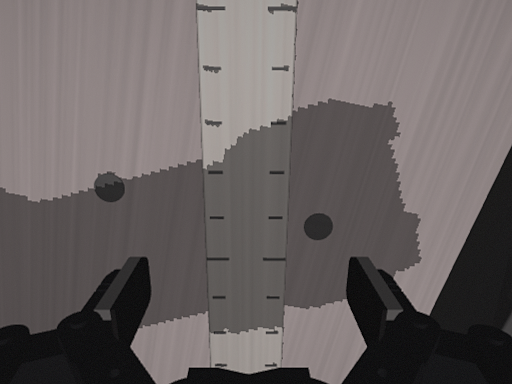

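The bar lies between the fingers, aligned (edges at columns ~205 and ~288). Closing.

Call:
carry_out --series '[[1,[0,0,0.05],0],[0,[0,0,0],0],[0,[0,0,0],0],[0,[0,0,0],0],[0,[0,0,0],0],[0,[0,0,0],0],[0,[0,0,0],0],[0,[0,0,0],0],[0,[0,0,0],0]]' --force 70

```text
clock: 5.12
tool_pos: [0.4694, -0.0193, 0.0062]
orientation: [3.141, 0.001, 1.77]
ft_force: [-0.9, -1.0, 5.4]
gripper_width: 0.0342
grasp_force: 70.0
```

Call:
carry_out --series '[[0,[0,0,-0.15],0],[0,[0,0,-0.15],0],[0,[0.01,0.2,0],0.34],[0,[0.01,0.2,0],0.34],[0,[0.01,0.2,0],0.33],[0,[0.01,0.2,0],0.33],[0,[0.01,0.15,0],0],[0,[0,0,0],0],[0,[0,0,0],0]]'

```text
clock: 6.25
tool_pos: [0.5247, -0.0114, 0.0235]
orientation: [-3.14, 0.0, 1.536]
ft_force: [0.3, -0.5, -4.4]
gripper_width: 0.0334
grasp_force: 70.9
```

Call:
carry_out --series '[[0,[0.1,0,0],0],[0,[0,0,0.15],0],[0,[0,0,0.12],0],[0,[0,0,0],0],[0.62,[0,0,0],0],[0.62,[0,0,0],0],[0.62,[0,0,0],0],[0.62,[0,0,0],0]]'

```text
clock: 7.25
tool_pos: [0.526, -0.0053, 0.0078]
orientation: [3.141, 0.0, 1.536]
ft_force: [-0.4, 0.8, -0.6]
gripper_width: 0.0528
grasp_force: 0.0
```

Call:
carry_out --series '[[0.62,[0,0,-0.5],0],[0.62,[0,0,-0.8],0],[0.62,[0,-0.35,-0.8],-1],[0.62,[0,0,0],-1],[0.62,[0,0,0],-1],[0.62,[0,0,0],-1],[0.62,[0,0,0],-1],[0.62,[0,0,0],-1],[0.62,[0,0,0],-1],[0.62,[0,0,0],-1],[0.62,[0,0,0],-1],[0.62,[0,0,0],0]]'

```text
clock: 8.75
tool_pos: [0.5046, -0.0047, 0.1334]
orientation: [3.141, -0.0, 3.105]
ft_force: [0.7, -0.1, 0.2]
gripper_width: 0.0531
grasp_force: 0.0
```

```bash
python3 - <<'E'
from h import *
o=observe(); print(o["tool_pos"],o["orientation"],o["joint_positions"])
P=camera_params("wrist"); im=read_camera("wrist"); np.save("w3.npy",im); np.save("w3P.npy",P)
cv2.imwrite("pics/w3.png",im[:,:,::-1])
E
```

```text
[ 0.5046 -0.0047  0.1334] [ 3.1411 -0.0002  3.1046] [ 0.6644  0.4737 -0.9382  1.9953  0.4833  0.9119  1.0056]
```

View pics/w3.png

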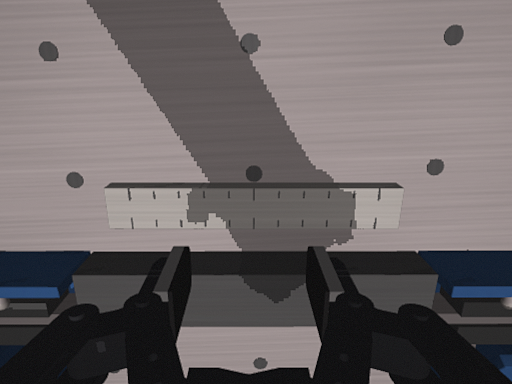

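Bar (cols 106–402, row ~208) lies parallel to the rail (cols 75–437) and centred on it. Now go behind it and push.

Call:
carry_out --series '[[0.62,[0.42,0,0.3],0],[0.62,[0,0,0.6],0],[0.62,[0,0,0.6],0],[0.62,[0,0,0.4],0],[0.62,[0,0,0.2],0],[0.62,[0,0,0],0],[0.62,[-0.15,0,0],0],[0.62,[-0.15,0,0],0],[0.62,[-0.1,0,0],0],[0.62,[-0.1,0,0],0],[0.62,[-0.1,0,0],0],[0.62,[0,0,0],0],[0.62,[0,0,0],0]]'

```text
clock: 10.42
tool_pos: [0.5165, -0.0049, 0.0076]
orientation: [3.141, 0.002, 3.107]
ft_force: [-0.3, 0.2, -0.7]
gripper_width: 0.053
grasp_force: 0.0
```

Call:
carry_out --series '[[0.62,[-0.07,0,0],0],[0.62,[-0.05,0,0],0],[0.62,[-0.03,0,0],0],[0.62,[0,0,0],0]]'

```text
clock: 10.92
tool_pos: [0.5246, -0.0052, 0.0074]
orientation: [3.142, 0.0, 3.107]
ft_force: [-2.5, 1.4, 1.8]
gripper_width: 0.0533
grasp_force: 1.3
```

Call:
carry_out --series '[[0.62,[-0.03,0,0],0],[0.62,[-0.03,0,0],0],[0.62,[0,0,0],0]]'

```text
clock: 11.3
tool_pos: [0.5248, -0.0052, 0.007]
orientation: [-3.14, -0.006, 3.107]
ft_force: [-9.9, 0.7, 6.7]
gripper_width: 0.0528
grasp_force: 4.9
```

Call:
carry_out --series '[[0.62,[-0.05,0,0],0],[0.62,[0,0,0],0]]'

```text
clock: 11.55
tool_pos: [0.5248, -0.0054, 0.0066]
orientation: [-3.138, -0.012, 3.107]
ft_force: [-16.2, 0.6, 10.7]
gripper_width: 0.0528
grasp_force: 7.8
```

Call:
carry_out --series '[[0.62,[0.2,0,0],0],[0.62,[0.3,0,-0.1],0],[0.62,[0.2,0,-0.8],0],[0.62,[0.2,0,-0.8],0],[1,[0,0,0],0],[1,[0,0,0],0]]'

```text
clock: 12.3
tool_pos: [0.4778, -0.0042, 0.1096]
orientation: [-3.141, 0.002, 3.106]
ft_force: [-0.4, -1.1, -0.4]
gripper_width: 0.0847
grasp_force: 0.0
```

```bash
python3 - <<'E'
from h import *
o=observe(); print(o["tool_pos"],o["orientation"])
P=camera_params("wrist"); im=read_camera("wrist"); np.save("w4.npy",im); np.save("w4P.npy",P)
cv2.imwrite("pics/w4.png",cv2.resize(im[170:330,60:460,::-1],None,fx=2,fy=2,interpolation=cv2.INTER_NEAREST))
t=read_camera("top"); np.save("t4.npy",t)
g=t.mean(2);
m=((g<120)&(t.max(2).astype(int)-t.min(2)<30)).astype(np.uint8); P=camera_params("top")
for r in rect(P,m,.016):
    if .045<r[2]<.08 and .02<r[3]<.05: print(r)
E
```

```text
[ 0.4778 -0.0042  0.1096] [-3.1411  0.002   3.1062]
(array([ 0.4322, -0.2648], dtype=float32), np.float32(1.3547611), np.float32(0.06186523), np.float32(0.03499005), array([347.    , 222.5926]))
(array([0.4916, 0.3417], dtype=float32), np.float32(1.8156343), np.float32(0.060895704), np.float32(0.03613153), array([155.8889, 204.5   ]))
(array([ 1.0014, -0.7865], dtype=float32), np.float32(2.452864), np.float32(0.07954542), np.float32(0.035434004), array([496.6267,  53.28  ]))
(array([1.1335, 0.4694], dtype=float32), np.float32(0.046073016), np.float32(0.05348171), np.float32(0.037962586), array([125.8448,  18.3276]))
(array([1.1938, 0.499 ], dtype=float32), np.float32(1.5624843), np.float32(0.062573686), np.float32(0.0226304), array([118.3043,   1.6304]))
```

View pics/w4.png

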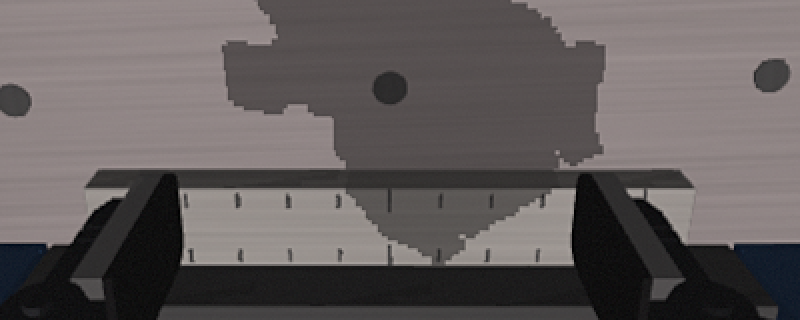

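The bar is flush: no plate is visible between its far edge (crop row ~265) and the rail's dark face. Next the right tab.

Call:
carry_out --series '[[1,[0.12,-0.87,0],0],[1,[0.12,-0.87,0],0],[1,[0.12,-0.87,0],0],[1,[0.11,-0.87,0],0],[1,[0.11,-0.86,0],0],[1,[0,0,0],0.53],[1,[0,0,0],0.53],[1,[0,0,0],0]]'

```text
clock: 13.4
tool_pos: [0.4331, -0.2625, 0.1085]
orientation: [3.141, -0.001, 2.923]
ft_force: [0.5, -0.2, -0.4]
gripper_width: 0.0855
grasp_force: 0.0
```

```bash
cat > tab.py <<'E'
from h import *
import sys
o=observe(); print(o["clock"],o["tool_pos"],o["orientation"],o["joint_positions"])
P=camera_params("wrist"); im=read_camera("wrist")
cv2.imwrite(f"pics/{sys.argv[1]}.png",im[:,:,::-1])
g=cv2.cvtColor(im,cv2.COLOR_RGB2GRAY); sat=im.max(2).astype(int)-im.min(2)
m=((g<118)&(sat<30)).astype(np.uint8); m=cv2.morphologyEx(m,cv2.MORPH_OPEN,np.ones((5,5)))
for r in rect(P,m,.016):
    if .045<r[2]<.085 and .025<r[3]<.06:
        d=r[0]-o["tool_pos"][:2]; print(r,"tool shift units",tool(o,d)/.06,"roll",-np.rad2deg((r[1]+np.pi/2-o["orientation"][2]+np.pi/2)%np.pi-np.pi/2)/10)
E
python3 tab.py w5
```

```text
13.4 [ 0.4331 -0.2625  0.1085] [ 3.1409 -0.0013  2.923 ] [ 1.1331  0.4895 -0.8536  2.0136  0.4883  0.8546  1.3579]
```

View pics/w5.png

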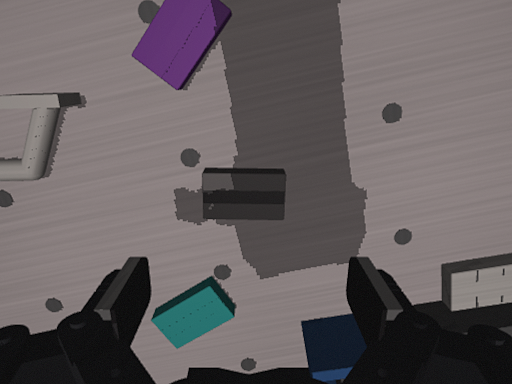

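The grey grooved tab is at (245,197), aligned with the image; purple (182,45) and turquoise (193,313) are the look-alikes beside it. Colour and groove fit only this one.

```bash
python3 - <<'E'
from h import *
o=observe();P=camera_params("wrist")
c=cast(P,[(203,175.5),(285,175.5),(284.5,220),(202.5,218.5)],.016)
print(c.mean(0),np.hypot(*(c[1]-c[0])),np.hypot(*(c[2]-c[1])))
a=c[1]+c[2]-c[0]-c[3];print(np.arctan2(a[1],a[0]),tool(o,c.mean(0)-o["tool_pos"][:2])/.06)
E
```

```text
[ 0.4345 -0.267 ] 0.05842944138762031 0.034427235109545505
1.3425214393649427 [-0.0382 -0.0707]
```

Call:
carry_out --series '[[1,[-0.04,-0.07,0.5],0.05],[1,[0,0,0.6],0],[1,[0,0,0.4],0],[1,[0,0,0.2],0],[0,[0,0,0],0],[0,[0,0,0],0],[0,[0,0,0],0],[0,[0,0,0],0],[0,[0,0,0],0],[0,[0,0,0],0]]' --force 50

```text
clock: 14.7
tool_pos: [0.4357, -0.2674, 0.0086]
orientation: [-3.141, 0.002, 2.913]
ft_force: [-1.4, 1.4, 6.0]
gripper_width: 0.0577
grasp_force: 53.8
```

Call:
carry_out --series '[[0,[0,0,-0.3],0],[0,[0,0,-0.3],0],[0,[-0.04,0.6,0],0],[0,[-0.03,0.6,0],0],[0,[-0.03,0.6,0],0],[0,[-0.03,0.6,0],0],[0,[-0.03,0.6,0],0],[0,[-0.03,0.59,0],0],[0,[0,0,0],-0.55],[0,[0,0,0],-0.55],[0,[0,0,0],0],[0,[0,0,0],0]]'

```text
clock: 16.2
tool_pos: [0.4948, -0.0604, 0.0441]
orientation: [-3.141, 0.001, 3.103]
ft_force: [0.2, -0.5, -0.2]
gripper_width: 0.0573
grasp_force: 53.6
```

Call:
carry_out --series '[[0,[0,0,0.3],0],[0,[0,0,0.2],0],[0,[0,0,0.07],0],[0,[0,0,0],0],[0,[-0.1,0,0],0],[0,[-0.1,0,0],0],[0,[-0.05,0,0],0],[0,[0,0,0],0]]'

```text
clock: 17.2
tool_pos: [0.51, -0.0606, 0.0093]
orientation: [3.141, 0.0, 3.105]
ft_force: [0.0, -0.7, -1.5]
gripper_width: 0.0574
grasp_force: 53.7
```

Call:
carry_out --series '[[0,[-0.05,0,0],0],[0,[-0.04,0,0],0],[0,[-0.03,0,0],0],[0,[0,0,0],0]]'

```text
clock: 17.7
tool_pos: [0.5169, -0.0608, 0.0093]
orientation: [3.142, 0.0, 3.105]
ft_force: [0.8, -1.2, -0.5]
gripper_width: 0.0572
grasp_force: 53.7
```

Call:
carry_out --series '[[0,[-0.03,0,0],0],[0,[-0.03,0,0],0],[0,[0,0,0],0]]'

```text
clock: 18.08
tool_pos: [0.5172, -0.0609, 0.0087]
orientation: [-3.14, -0.006, 3.106]
ft_force: [-8.1, 0.1, 3.0]
gripper_width: 0.0577
grasp_force: 54.4
```

Call:
carry_out --series '[[1,[0.02,0,0],0],[1,[0,0,0],0],[1,[0,0,0],0],[1,[0,0,-0.5],0],[0.35,[0.35,0,-0.2],0],[0.35,[0.4,0,0],0],[0.35,[0,0,0],0],[0.35,[0,0,0.4],0],[0.35,[0,0,0.3],0],[0.35,[0,0,0],0],[0.35,[-0.1,0,0],0],[0.35,[-0.1,0,0],0],[0.35,[-0.05,0,0],0],[0.35,[0,0,0],0]]'

```text
clock: 19.82
tool_pos: [0.4868, -0.0598, 0.0093]
orientation: [-3.14, -0.005, 3.105]
ft_force: [-6.3, 0.3, 4.3]
gripper_width: 0.0299
grasp_force: 3.4
```

Call:
carry_out --series '[[0.35,[-0.05,0,0],0],[0.35,[0,0,0],0],[0.35,[0.2,0,0],0],[0.35,[0.3,0,-0.2],0],[0.35,[0,0,-0.8],0],[0.35,[0,0,-0.8],0],[1,[0,0,0],0]]'

```text
clock: 20.7
tool_pos: [0.4656, -0.0589, 0.1211]
orientation: [-3.14, 0.009, 3.104]
ft_force: [-0.3, -1.1, -1.1]
gripper_width: 0.0468
grasp_force: 0.0
```

```bash
python3 tab.py w6; python3 - <<'E'
from h import *
t=read_camera("top"); np.save("t6.npy",t)
g=t.mean(2);m=((g<120)&(t.max(2).astype(int)-t.min(2)<30)).astype(np.uint8); P=camera_params("top")
for r in rect(P,m,.016):
    if .045<r[2]<.08 and .02<r[3]<.05: print(r)
E
```

```text
20.7 [ 0.4656 -0.0589  0.1211] [-3.14    0.0093  3.1045] [ 0.8116  0.4345 -0.9539  2.0877  0.482   0.8424  1.1063]
(array([0.4916, 0.3418], dtype=float32), np.float32(1.815633), np.float32(0.061056312), np.float32(0.03614194), array([155.9074, 204.463 ]))
(array([0.9724, 0.6455], dtype=float32), np.float32(0.29832512), np.float32(0.051737983), np.float32(0.049447626), array([72.3016, 63.2381]))
(array([ 1.0078, -0.7818], dtype=float32), np.float32(2.2487547), np.float32(0.07665959), np.float32(0.035955694), array([496.1525,  52.1017]))
(array([1.0625, 0.3961], dtype=float32), np.float32(1.304505), np.float32(0.04849045), np.float32(0.02358416), array([146.1892,  37.7027]))
```

View pics/w6.png

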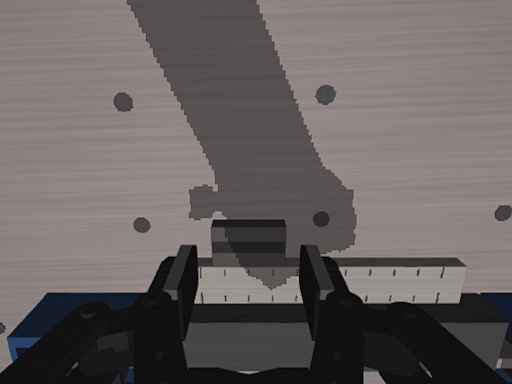

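Call:
carry_out --series '[[1,[-0.02,0.83,0],0],[1,[-0.02,0.83,0],0],[1,[-0.03,0.83,0],0],[1,[-0.03,0.83,0],0],[1,[-0.03,0.83,0],0],[1,[-0.03,0.83,0],0],[1,[-0.03,0.83,0],0],[1,[-0.03,0.83,0],0],[1,[0,0,0],-0.8],[1,[0,0,0],-0.8],[1,[0,0,0],0],[1,[0,0,0],0]]'

```text
clock: 22.3
tool_pos: [0.4897, 0.3384, 0.1164]
orientation: [-3.141, -0.001, -2.901]
ft_force: [-0.2, -0.2, -0.3]
gripper_width: 0.0857
grasp_force: 0.0
```

```bash
python3 tab.py w7
```

```text
22.3 [0.4897 0.3384 0.1164] [-3.141  -0.0012 -2.9008] [-0.0171  0.6518 -0.9361  1.8016  0.6141  1.011   0.6119]
```

View pics/w7.png

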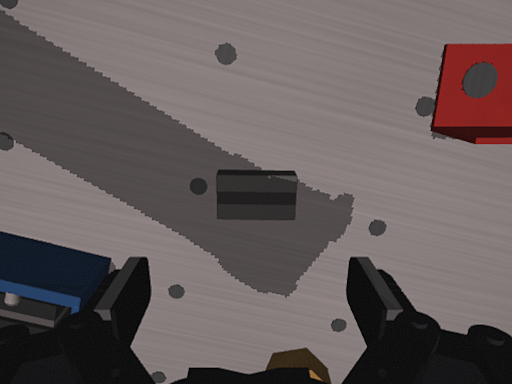

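Grey grooved tab at (257,198), aligned with the fingers; the bracket (480,90) and nut (300,365) are clear of it.

```bash
python3 - <<'E'
from h import *
o=observe();P=camera_params("wrist")
c=cast(P,[(217,176),(297,177),(296,220),(216.5,219)],.016)
print(c.mean(0),np.hypot(*(c[1]-c[0])),np.hypot(*(c[2]-c[1])))
a=c[1]+c[2]-c[0]-c[3];print(np.arctan2(a[1],a[0])+np.pi/2,tool(o,c.mean(0)-o["tool_pos"][:2])/.06)
E
```

```text
[0.4937 0.345 ] 0.05902502971409994 0.03445765790420507
3.3695449814357894 [-0.0877  0.0908]
```

Call:
carry_out --series '[[1,[-0.09,0.09,0.5],0.07],[1,[0,0,0.6],0],[1,[0,0,0.5],0],[1,[0,0,0.2],0],[0,[0,0,0],0],[0,[0,0,0],0],[0,[0,0,0],0],[0,[0,0,0],0],[0,[0,0,0],0],[0,[0,0,0],0]]' --force 50

```text
clock: 23.6
tool_pos: [0.4945, 0.3461, 0.0113]
orientation: [3.141, 0.002, -2.911]
ft_force: [-1.8, -1.5, 7.1]
gripper_width: 0.0551
grasp_force: 51.8
```

Call:
carry_out --series '[[0,[0,0,-0.3],0],[0,[0,0,-0.3],0],[0,[0.15,-0.67,0],0],[0,[0.15,-0.67,0],0],[0,[0.14,-0.67,0],0],[0,[0.14,-0.67,0],0],[0,[0.14,-0.67,0],0],[0,[0.14,-0.66,0],0],[0,[0.14,-0.66,0],0],[0,[0,0,0],0.77],[0,[0,0,0],0.76],[0,[0,0,0],0],[0,[0,0,0],0]]'

```text
clock: 25.22
tool_pos: [0.4999, 0.0592, 0.046]
orientation: [3.141, 0.001, 3.107]
ft_force: [1.0, 0.9, 0.3]
gripper_width: 0.0002
grasp_force: 0.0
```

The tab was lost on the way; look for it.

Call:
carry_out --series '[[1,[0,0,-1],0],[1,[0,0,-1],0],[1,[0,0,-0.5],0],[1,[0,0,0],0]]'

```text
clock: 25.72
tool_pos: [0.501, 0.0595, 0.1978]
orientation: [3.142, 0.005, 3.106]
ft_force: [0.3, -0.4, -0.7]
gripper_width: 0.0725
grasp_force: 0.0
```

```bash
python3 - <<'E'
from h import *
o=observe(); print(o["tool_pos"],o["orientation"])
t=read_camera("top"); w=read_camera("wrist")
g=t.mean(2);m=((g<120)&(t.max(2).astype(int)-t.min(2)<30)).astype(np.uint8); P=camera_params("top")
for r in rect(P,m,.016):
    if .03<r[2]<.1 and r[0][0]<.8: print(r)
a=cv2.resize(t[120:290,60:360,::-1],None,fx=2.4,fy=2.4,interpolation=cv2.INTER_CUBIC)
cv2.imwrite("pics/t8.png",a); cv2.imwrite("pics/w8.png",w[:,:,::-1])
E
```

```text
[0.501  0.0595 0.1978] [3.1415 0.0053 3.1063]
(array([ 0.3298, -0.5237], dtype=float32), np.float32(3.1415799), np.float32(0.046029955), np.float32(0.013400137), array([431.8889, 256.2222]))
(array([ 0.3693, -0.3925], dtype=float32), np.float32(2.5157206), np.float32(0.04583322), np.float32(0.0042168666), array([388.72, 242.76]))
(array([0.4822, 0.3702], dtype=float32), np.float32(1.8021601), np.float32(0.062105194), np.float32(0.036643874), array([146.7818, 207.3818]))
(array([ 0.5095, -0.302 ], dtype=float32), np.float32(2.9800355), np.float32(0.032379963), np.float32(0.015653716), array([357.125 , 198.6667]))
(array([ 0.6342, -0.2189], dtype=float32), np.float32(1.4933046), np.float32(0.05530816), np.float32(0.017935814), array([330.5 , 160.05]))
(array([0.6478, 0.4022], dtype=float32), np.float32(2.523811), np.float32(0.053019606), np.float32(0.015775139), array([138.9429, 156.8571]))
```

View pics/t8.png

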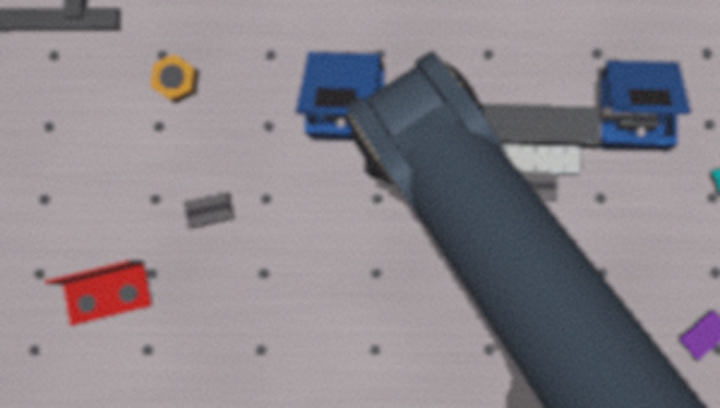

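The tab lies at (209,210) in the crop, world (0.482,0.370), about 30 mm from its old place, still flat; bracket and nut untouched. Regrasp it, deeper.

Call:
carry_out --series '[[1,[0.06,0.75,0],0],[1,[0.06,0.75,0],0],[1,[0.06,0.75,0],0],[1,[0.07,0.75,0],0],[1,[0.07,0.75,0],0],[1,[0.07,0.75,0],0],[1,[0.07,0.72,0],0],[1,[0,0,0.7],-0.76],[1,[0,0,0.65],-0.76],[1,[0,0,0],0],[1,[0,0,0],0]]'

```text
clock: 27.2
tool_pos: [0.4833, 0.3734, 0.1147]
orientation: [3.141, -0.0, -2.914]
ft_force: [-0.2, 1.0, 0.6]
gripper_width: 0.0854
grasp_force: 0.0
```

```bash
python3 tab.py w9
```

```text
27.2 [0.4833 0.3734 0.1147] [ 3.1408 -0.0001 -2.914 ] [-0.0735  0.6836 -0.949   1.7664  0.6397  1.0332  0.5363]
```

View pics/w9.png

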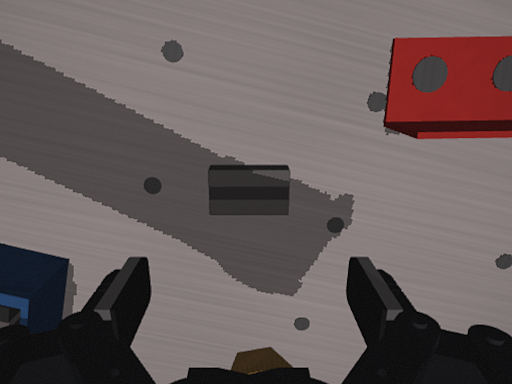

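Tab at (249,193), flat, square to the fingers.

```bash
python3 - <<'E'
from h import *
o=observe();P=camera_params("wrist")
c=cast(P,[(208.5,171),(290,171),(289,215),(208.5,215)],.016)
print(c.mean(0),np.hypot(*(c[1]-c[0])),np.hypot(*(c[2]-c[1])))
a=c[1]+c[2]-c[0]-c[3];print(np.arctan2(a[1],a[0])+np.pi/2,tool(o,c.mean(0)-o["tool_pos"][:2])/.06)
E
```

```text
[0.4848 0.3738] 0.059500481645168773 0.03473959908531137
3.3688868831643717 [-0.0179 -0.0026]
```

Call:
carry_out --series '[[1,[-0.02,0,0.5],0],[1,[0,0,0.6],0],[1,[0,0,0.5],0],[1,[0,0,0.25],0],[1,[0,0,0],0],[0,[0,0,0],0],[0,[0,0,0],0],[0,[0,0,0],0],[0,[0,0,0],0],[0,[0,0,0],0],[0,[0,0,0],0],[0,[0,0,0],0]]' --force 60

```text
clock: 28.75
tool_pos: [0.4854, 0.3743, 0.0055]
orientation: [3.14, 0.003, -2.913]
ft_force: [-0.4, -0.7, 5.3]
gripper_width: 0.0579
grasp_force: 64.3
```

Call:
carry_out --series '[[0,[0,0,-0.3],0],[0,[0,0,-0.3],0],[0,[0.12,-0.65,0],0],[0,[0.12,-0.65,0],0],[0,[0.12,-0.65,0],0],[0,[0.12,-0.65,0],0]]'

```text
clock: 29.5
tool_pos: [0.4924, 0.2136, 0.0407]
orientation: [-3.141, 0.002, -2.913]
ft_force: [1.2, 0.2, -0.9]
gripper_width: 0.0577
grasp_force: 64.5
```

Call:
carry_out --series '[[0,[0.12,-0.65,0],0],[0,[0.12,-0.64,0],0],[0,[0.12,-0.64,0],0],[0,[0.12,-0.64,0],0],[0,[0,0,0],0.77],[0,[0,0,0],0.76],[0,[0,0,0],0],[0,[0,0,0],0]]'

```text
clock: 30.5
tool_pos: [0.4991, 0.0582, 0.04]
orientation: [-3.141, 0.001, 3.106]
ft_force: [0.4, -0.4, -0.4]
gripper_width: 0.0579
grasp_force: 64.5
```

Call:
carry_out --series '[[0,[0,0,0.3],0],[0,[0,0,0.2],0],[0,[0,0,0.07],0],[0,[0,0,0],0],[0,[-0.1,0,0],0],[0,[-0.1,0,0],0],[0,[-0.07,0,0],0],[0,[-0.05,0,0],0],[0,[0,0,0],0]]'

```text
clock: 31.62
tool_pos: [0.5175, 0.0582, 0.0054]
orientation: [-3.142, -0.001, 3.105]
ft_force: [-3.2, -0.7, 9.2]
gripper_width: 0.0576
grasp_force: 65.6
```

Call:
carry_out --series '[[0,[-0.04,0,-0.02],0],[0,[-0.03,0,0],0],[0,[-0.03,0,0],0],[0,[0,0,0],0]]'

```text
clock: 32.12
tool_pos: [0.5211, 0.0571, 0.0055]
orientation: [-3.14, -0.005, 3.105]
ft_force: [-7.6, 0.6, 3.3]
gripper_width: 0.0579
grasp_force: 65.0
```

Contact at the expected place. Release, then push from behind as with the first tab.

Call:
carry_out --series '[[1,[0.02,0,0],0],[1,[0,0,0],0],[1,[0,0,0],0],[1,[0,0,-0.5],0],[0.35,[0.35,0,-0.2],0],[0.35,[0.4,0,0],0],[0.35,[0,0,0],0],[0.35,[0,0,0.4],0],[0.35,[0,0,0.3],0],[0.35,[0,0,0],0],[0.35,[-0.1,0,0],0],[0.35,[-0.1,0,0],0],[0.35,[-0.05,0,0],0],[0.35,[0,0,0],0]]'

```text
clock: 33.88
tool_pos: [0.4909, 0.0584, 0.0064]
orientation: [-3.141, -0.004, 3.104]
ft_force: [-5.8, 0.5, 3.9]
gripper_width: 0.0297
grasp_force: 2.9
```

Call:
carry_out --series '[[0.35,[-0.05,0,0],0],[0.35,[0,0,0],0],[0.35,[0.2,0,0],0],[0.35,[0.3,0,-0.2],0],[0,[0,0,-0.8],0],[0,[0,-0.5,-0.8],0],[0,[0,-0.5,-0.8],0],[0,[0,0,-0.8],0],[0,[0,0,0],0],[0,[0,0,0],0]]'

```text
clock: 35.12
tool_pos: [0.4633, -0.0012, 0.2101]
orientation: [-3.141, 0.0, 3.103]
ft_force: [-0.1, -0.3, -0.2]
gripper_width: 0.0
grasp_force: 0.0
```

```bash
python3 - <<'E'
from h import *
o=observe(); print(o["clock"],o["tool_pos"],o["orientation"],o["gripper_width"])
P=camera_params("wrist"); w=read_camera("wrist"); cv2.imwrite("pics/w10.png",cv2.resize(w[:,:,::-1],(800,600),interpolation=cv2.INTER_CUBIC)); np.save("w10.npy",w); np.save("w10P.npy",P)
E
```

```text
35.125 [ 0.4633 -0.0012  0.2101] [-3.1405  0.0004  3.103 ] 3.72133793244812e-05
```

View pics/w10.png

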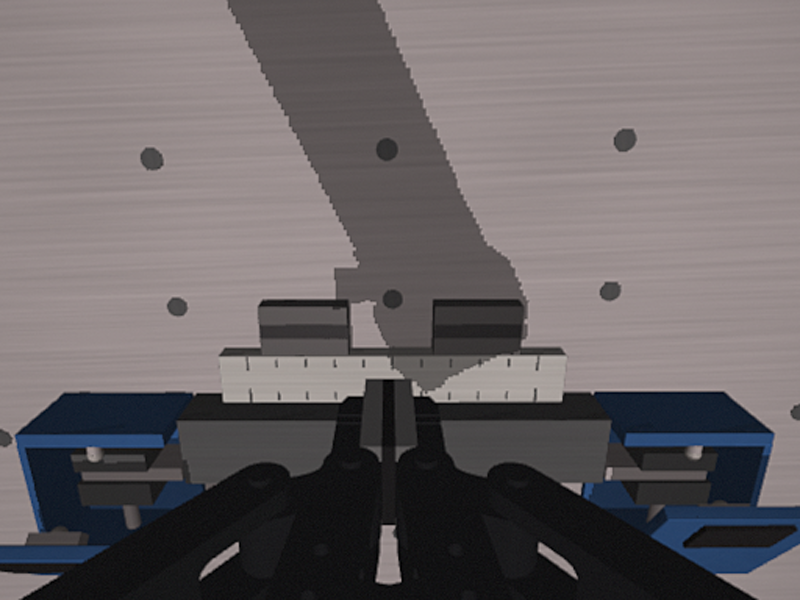

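Both tabs (crop (304,327) and (478,327)) are flush to the bar's free edge, inside its ends (cols 220–565), bar flush to the rail. Now cover angles.

```bash
python3 - <<'E'
from h import *
P=camera_params("top"); im=np.load("top0.npy"); g=im.mean(2)
O=np.array([.5719,-.003]); Fx=np.array([.9994,-.0348]); Fy=np.array([.0348,.9994])
def pt(th,y,r=83,h=11):
    f=.103-r/1e3*np.cos(th)+h/1e3*np.sin(th); z=.056+r/1e3*np.sin(th)+h/1e3*np.cos(th)
    w=O+f*Fx+y*Fy; return np.array([w[0],w[1],z])
for s,uv0 in((1,(199.5,160.4)),(-1,(330.4,160.1))):
    # black pad: g<45 near uv0
    m=np.zeros(g.shape,bool); u,v=map(int,uv0); m[v-9:v+9,u-14:u+14]=True
    m&=(g<40); ys,xs=np.nonzero(m); print("pad px",xs.mean(),ys.mean(),m.sum())
    best=min(np.arange(0,1.21,.01),key=lambda t:np.hypot(*(proj(P,pt(t,s*.195))[0]-uv0)))
    print(s,"theta",best,proj(P,pt(best,s*.195)))
    for t in np.linspace(best,-.02,6): print("  %.2f"%t,pt(t,s*.195))
E
```

```text
pad px 199.38297872340425 160.51063829787233 47
1 theta 0.5 [[199.332  160.3747]]
  0.50 [0.6141 0.1906 0.1054]
  0.40 [0.6093 0.1908 0.0982]
  0.29 [0.6053 0.191  0.0904]
  0.19 [0.6022 0.1911 0.0823]
  0.08 [0.5999 0.1911 0.0739]
  -0.02 [0.5985 0.1912 0.0653]
pad px 330.8181818181818 160.1818181818182 55
-1 theta 0.68 [[330.3721 160.1666]]
  0.68 [ 0.6105 -0.1995  0.1167]
  0.54 [ 0.6026 -0.1992  0.1081]
  0.40 [ 0.5959 -0.199   0.0985]
  0.26 [ 0.5907 -0.1988  0.088 ]
  0.12 [ 0.587  -0.1986  0.0769]
  -0.02 [ 0.5849 -0.1986  0.0653]
```

Call:
carry_out --series '[[0,[-0.45,0.66,0],0],[0,[-0.45,0.66,0],0],[0,[-0.44,0.66,0],0],[0,[-0.44,0.66,0],0],[0,[-0.44,0.65,0],0],[0,[0,0,0.5],0],[0,[0,0,0.5],0],[0,[0,0,0.3],0],[0,[0,0,0],0]]'

```text
clock: 36.3
tool_pos: [0.6031, 0.1911, 0.1301]
orientation: [-3.14, -0.004, 3.104]
ft_force: [0.1, 0.9, 0.7]
gripper_width: 0.0003
grasp_force: 0.0
```

Call:
carry_out --series '[[0,[0,0,0.15],0],[0,[0,0,0.1],0],[0,[0,0,0.1],0],[0,[0,0,0.1],0],[0,[0,0,0.1],0],[0,[0,0,0.1],0],[0,[0,0,0.1],0],[0,[0,0,0],0]]'

```text
clock: 37.3
tool_pos: [0.6041, 0.1911, 0.0865]
orientation: [-3.141, -0.001, 3.103]
ft_force: [0.2, -0.2, 0.7]
gripper_width: -0.0003
grasp_force: 0.0
```

Call:
carry_out --series '[[0,[0,0,0.07],0],[0,[0,0,0.07],0],[0,[0,0,0.07],0],[0,[0,0,0],0]]'

```text
clock: 37.8
tool_pos: [0.6039, 0.1915, 0.0745]
orientation: [-3.141, -0.0, 3.104]
ft_force: [-0.8, 0.1, 0.7]
gripper_width: -0.0001
grasp_force: 0.7
```

No force where contact was expected; a look before going further.

```bash
python3 - <<'E'
from h import *
w=read_camera("wrist"); s=read_camera("side")
P=camera_params("side"); uv=proj(P,[.604,.191,.08])[0].astype(int); print(uv)
a=cv2.resize(w,(400,300)); u,v=uv
b=cv2.resize(s[v-38:v+37,u-50:u+50],(400,300),interpolation=cv2.INTER_CUBIC)
t=read_camera("top"); uv=proj(camera_params("top"),[.604,.0,.08])[0].astype(int);u,v=uv
c=cv2.resize(t[v-50:v+50,u-133:u+133],(800,300),interpolation=cv2.INTER_CUBIC)
cv2.imwrite("pics/c.png",np.vstack([np.hstack([a,b]),c])[:,:,::-1])
E
```

```text
[262 158]
```

View pics/c.png

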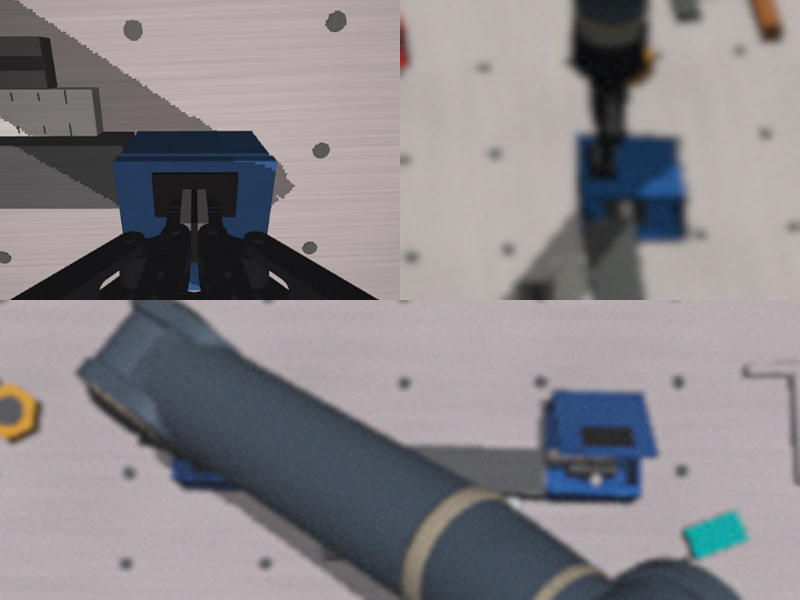

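The wrist view shows the fingertip on the black pad (crop (195,190)) and the cover nearly down; press on to the catch.

Call:
carry_out --series '[[0,[0,0,0.05],0],[0,[0,0,0.05],0],[0,[0,0,0.05],0],[0,[0,0,0.05],0],[0,[0,0,0],0]]'

```text
clock: 38.58
tool_pos: [0.6041, 0.1917, 0.0667]
orientation: [-3.139, 0.001, 3.103]
ft_force: [-9.5, -5.5, 26.8]
gripper_width: 0.0006
grasp_force: 13.3
```

Call:
carry_out --series '[[0,[0,0,0.03],0],[0,[0,0,0],0],[0,[0,0,-0.3],0],[0,[0,0,-0.8],0],[0,[0,0,-0.8],0],[0,[0,0,-0.5],0],[0,[0,0,0],0]]'

```text
clock: 39.45
tool_pos: [0.6058, 0.1922, 0.2073]
orientation: [3.14, 0.005, 3.103]
ft_force: [0.2, 1.1, 0.8]
gripper_width: -0.0003
grasp_force: 0.0
```

Call:
carry_out --series '[[0,[-0.03,-0.82,0],0],[0,[-0.03,-0.82,0],0],[0,[-0.03,-0.82,0],0],[0,[-0.03,-0.81,0],0],[0,[-0.03,-0.81,0],0],[0,[-0.03,-0.81,0],0],[0,[-0.03,-0.81,0],0],[0,[-0.03,-0.81,0],0],[0,[0,0,0.5],0],[0,[0,0,0.5],0],[0,[0,0,0.1],0],[0,[0,0,0],0]]'

```text
clock: 40.95
tool_pos: [0.6036, -0.1993, 0.1384]
orientation: [3.141, -0.001, 3.104]
ft_force: [0.4, -0.1, 1.2]
gripper_width: 0.0001
grasp_force: 0.0
```

Call:
carry_out --series '[[0,[0,0,0.15],0],[0,[0,0,0.1],0],[0,[0.03,0,0.1],0],[0,[0.03,0,0.1],0],[0,[0.03,0,0.1],0],[0,[0.03,0,0.1],0],[0,[0.03,0,0.1],0],[0,[0.03,0,0.1],0],[0,[0.02,0,0.1],0],[0,[0,0,0.1],0],[0,[0,0,0],0]]'

```text
clock: 42.32
tool_pos: [0.5915, -0.1989, 0.0753]
orientation: [3.141, -0.0, 3.104]
ft_force: [0.1, 0.1, -0.6]
gripper_width: 0.0002
grasp_force: 0.0
```

Call:
carry_out --series '[[0,[0,0,0.05],0],[0,[0,0,0.05],0],[0,[0,0,0.05],0],[0,[0,0,0.05],0],[0,[0,0,0],0]]'

```text
clock: 42.95
tool_pos: [0.5917, -0.199, 0.0667]
orientation: [-3.139, -0.001, 3.103]
ft_force: [-8.8, -0.2, 20.2]
gripper_width: -0.0001
grasp_force: 10.4
```

Call:
carry_out --series '[[0,[0,0,0.06],0],[0,[0,0,0],0],[0,[0,0,-0.3],0],[0,[0,0,-0.8],0],[0,[0,0,-0.8],0],[0,[0.3,-0.8,-0.5],0],[0,[0.3,-0.8,0],0],[0,[0.3,-0.8,0],0],[0,[0.3,-0.8,0],0],[0,[0.3,-0.8,0],0],[0,[0,0,0],0]]'

```text
clock: 44.32
tool_pos: [0.4895, -0.4416, 0.2027]
orientation: [-3.14, -0.001, 3.093]
ft_force: [0.4, -0.1, -0.2]
gripper_width: 0.0001
grasp_force: 0.0
```

```bash
python3 - <<'E'
from h import *
o=observe(); print(o["clock"],o["tool_pos"])
P=camera_params("top"); im=read_camera("top"); g=im.mean(2); np.save("tf.npy",im)
O=np.array([.5719,-.003]); Fx=np.array([.9994,-.0348]); Fy=np.array([.0348,.9994])
def pt(th,y,r=83,h=11):
    f=.103-r/1e3*np.cos(th)+h/1e3*np.sin(th); z=.056+r/1e3*np.sin(th)+h/1e3*np.cos(th)
    w=O+f*Fx+y*Fy; return np.array([w[0],w[1],z])
for s in(1,-1):
    uv=proj(P,pt(0,s*.195))[0]; u,v=uv.astype(int)
    m=np.zeros(g.shape,bool); m[v-14:v+10,u-14:u+14]=True; m&=g<45
    ys,xs=np.nonzero(m); print("expect shut",uv,"at .05",proj(P,pt(.05,s*.195))[0],"at .1",proj(P,pt(.1,s*.195))[0],"seen",xs.mean(),ys.mean(),len(xs))
m=((g<120)&(im.max(2).astype(int)-im.min(2)<30)).astype(np.uint8)
for r in rect(P,m,.016):
    if r[0][0]<.7 and abs(r[0][1])<.3: print(r)
np.set_printoptions(linewidth=200)
for y in(-.06,.06):
    q=[]
    for f in np.arange(-.09,.02,.002):
        w=O+f*Fx+y*Fy; u,v=proj(P,[w[0],w[1],.016 if f<0 else .04])[0]; q.append(int(g[int(round(v)),int(round(u))]))
    print(y,q)
E
```

```text
44.325 [ 0.4895 -0.4416  0.2027]
expect shut [201.0446 168.1161] at .05 [200.8478 167.626 ] at .1 [200.6552 167.0696] seen 201.72916666666666 168.52083333333334 96
expect shut [327.3834 171.9517] at .05 [327.62   171.4726] at .1 [327.8565 170.9267] seen 326.970297029703 172.62376237623764 101
(array([ 0.3349, -0.2694], dtype=float32), np.float32(2.2166982), np.float32(0.056068648), np.float32(0.004095596), array([349.7586, 253.8276]))
(array([ 0.5145, -0.0593], dtype=float32), np.float32(1.5559293), np.float32(0.06066119), np.float32(0.038582444), array([281.6607, 197.1964]))
(array([0.5185, 0.055 ], dtype=float32), np.float32(1.476463), np.float32(0.060700294), np.float32(0.0376261), array([245.6364, 195.8727]))
(array([ 0.2099, -0.231 ], dtype=float32), np.float32(2.41687), np.float32(0.81168747), np.float32(0.2903997), array([335.0465, 294.1922]))
(array([ 0.5954, -0.2066], dtype=float32), np.float32(1.5668977), np.float32(0.04536091), np.float32(0.026219448), array([327.2195, 172.3415]))
(array([0.6101, 0.1995], dtype=float32), np.float32(1.5669912), np.float32(0.045817737), np.f
[... 291 characters left out ...]
32(0.0101794535), array([218.8095, 144.9048]))
(array([0.5751, 0.0332], dtype=float32), np.float32(1.5624866), np.float32(1.7631423), np.float32(1.2522613), array([173.0576, 115.5883]))
-0.06 [151, 154, 154, 154, 153, 153, 140, 117, 117, 96, 96, 96, 100, 100, 100, 79, 79, 74, 74, 79, 92, 92, 98, 98, 102, 110, 110, 128, 154, 154, 161, 161, 171, 175, 175, 177, 177, 178, 171, 171, 169, 158, 158, 139, 139, 65, 76, 87, 87, 84, 83, 83, 81, 81, 87]
0.06 [152, 155, 155, 155, 153, 153, 150, 127, 127, 93, 93, 93, 102, 102, 99, 84, 84, 72, 71, 71, 85, 85, 96, 99, 99, 98, 98, 116, 154, 154, 171, 174, 174, 175, 175, 177, 175, 175, 177, 177, 176, 171, 171, 155, 121, 77, 77, 82, 82, 82, 80, 80, 82, 76, 76]
```

Call:
carry_out --series '[[0,[0.09,0.81,-0.02],0],[0,[0.09,0.81,-0.02],0],[0,[0.09,0.81,-0.02],0],[0,[0.09,0.81,-0.02],0],[0,[0.09,0.81,-0.02],0],[0,[0.09,0.81,-0.02],0],[0,[0.09,0.81,0],0],[0,[0.08,0.82,0],0],[0,[0.08,0.82,0],-0.06],[0,[0,0,0],0],[0,[0,0,0],0]]'

```text
clock: 45.75
tool_pos: [0.4618, 0.0055, 0.2114]
orientation: [-3.141, 0.0, 3.116]
ft_force: [0.8, -1.2, -0.2]
gripper_width: -0.0003
grasp_force: 0.0
```

```bash
python3 - <<'E'
from h import *
o=observe(); print(o["tool_pos"],o["orientation"])
O=np.array([.5719,-.003]); Fx=np.array([.9994,-.0348]); Fy=np.array([.0348,.9994])
np.set_printoptions(linewidth=220)
for n,P,w in(("before",np.load("w10P.npy",allow_pickle=True).item(),np.load("w10.npy")),("now",camera_params("wrist"),read_camera("wrist"))):
    g=cv2.cvtColor(w,cv2.COLOR_RGB2GRAY).astype(float); print(n)
    # fx of tab/bar and bar/rail transitions in columns over each tab
    for yy in(-.085,-.06,-.035,.033,.058,.083,-.11,.11):
        f=np.arange(-.085,.004,.0005); X=O+f[:,None]*Fx+yy*Fy
        uv=proj(P,np.c_[X,np.full(len(f),.016)]).astype(np.float32)
        v=cv2.remap(g.astype(np.float32),uv[:,:1],uv[:,1:],cv2.INTER_LINEAR).ravel(); d=np.diff(v)
        a=(f>-.05)[:-1]&(f<-.025)[:-1]; b=(f>-.015)[:-1]
        print(yy,"step up %.4f"%f[:-1][a][np.argmax(d[a])],"down %.4f"%f[:-1][b][np.argmin(d[b])],"max between %.0f"%v[(f>-.05)&(f<-.025)].max())
E
```

```text
[0.4618 0.0055 0.2114] [-3.1412  0.0003  3.1161]
before
-0.085 step up -0.0370 down -0.0005 max between 167
-0.06 step up -0.0365 down 0.0000 max between 163
-0.035 step up -0.0365 down -0.0030 max between 165
0.033 step up -0.0360 down 0.0000 max between 100
0.058 step up -0.0305 down 0.0000 max between 168
0.083 step up -0.0365 down 0.0000 max between 171
-0.11 step up -0.0365 down -0.0005 max between 168
0.11 step up -0.0375 down 0.0005 max between 170
now
-0.085 step up -0.0365 down 0.0000 max between 166
-0.06 step up -0.0370 down -0.0005 max between 164
-0.035 step up -0.0370 down -0.0005 max between 162
0.033 step up -0.0365 down -0.0065 max between 99
0.058 step up -0.0285 down -0.0005 max between 173
0.083 step up -0.0370 down -0.0005 max between 168
-0.11 step up -0.0365 down -0.0010 max between 169
0.11 step up -0.0360 down -0.0010 max between 170
```

```bash
python3 - <<'E'
from h import *
O=np.array([.5719,-.003]); Fx=np.array([.9994,-.0348]); Fy=np.array([.0348,.9994])
np.set_printoptions(linewidth=250)
P=camera_params("wrist"); g=cv2.cvtColor(read_camera("wrist"),cv2.COLOR_RGB2GRAY).astype(np.float32)
for yy in(-.085,-.06,-.035,.033,.058,.083):
    f=np.arange(-.08,-.03,.001); X=O+f[:,None]*Fx+yy*Fy
    uv=proj(P,np.c_[X,np.full(len(f),.016)]).astype(np.float32)
    print(yy,cv2.remap(g,uv[:,:1],uv[:,1:],cv2.INTER_LINEAR).ravel().astype(int))
E
```

```text
-0.085 [145 147 129  77  24  24  24  46  73  86  88  87  85  85  85  84  84  85  85  86  81  62  49  52  53  52  52  52  51  50  52  75  84  85  83  83  83  83  84  82  82  83  74  74 130 161 165 164 162 160]
-0.06 [147 151 137  80  21  29  28  38  70  87  88  87  86  85  87  85  86  86  87  88  80  63  51  52  52  52  52  52  52  51  54  78  86  85  85  84  84  84  84  84  84  83  73  86 134 161 126 101  93  91]
-0.035 [148 155 134  71  20  30  30  35  74  88  89  88  87  87  87  87  87  88  88  91  77  60  52  54  55  56  52  52  53  51  57  74  85  86  86  85  86  86  85  84  84  83  79  99 131 154 161 161 159 157]
0.033 [91 92 77 45 31 29 28 33 44 53 56 55 55 54 55 54 55 55 54 54 49 39 34 35 35 36 36 34 35 35 35 44 52 54 54 54 54 54 54 53 53 53 52 49 77 94 98 97 96 96]
0.058 [90 89 82 52 27 28 28 33 44 54 55 54 54 54 54 53 54 53 53 54 52 42 33 35 36 36 36 35 34 35 36 47 53 53 53 53 54 53 53 53 52 52 51 48 81 98 98 94 92 92]
0.083 [ 88  90  86  60  25  26  27  29  43  52  54  53  53  54  54  53  52  53  54  54  51  43  34  33  34  33  33  33  32  33  33  46  52  53  52  52  51  50  56  53  69  81  76  79 133 164 168 166 165 164]
```

```bash
python3 -c "
from plant import *
print(sign_off())"
```

```text
the job is handed in; nothing more can be done
None
```

Job handed in after about 46 s on the robot's clock: the straightedge is flush and centred on the rail, both grey tabs present (no third was seen) are flush against its free edge, and both covers are pressed down and read shut in the last top picture; one tab was dropped once and picked up again.

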